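Turn the rebuilt engine over from the bench control box

ROBOT

A 6-joint arm with a two-finger parallel gripper is mounted at the origin on the work surface. World frame = base frame: x ahead of the robot, y to its left, z up, the work surface at z = 0. Lengths are in m, angles in rad, forces in N, time in s.
With the tool pointing down it reaches from about 0.35 to 0.975 m from the base axis. Payload 17.4 kg.
Tool frame: the origin (TCP) lies between the finger pads; the fingertips stand 11 mm ahead of it and the grasp point (between the pads) lies 8 mm behind it (bot.tips_ahead is the distance from the TCP to the fingertips, in m); z points along the fingers, y is the line along which they close (so a half turn about z gives the same grasp; the last joint's range is limited). The gripper opens to 85 mm and grips with 20 to 120 N. Pads are 22 mm wide; open, the fingers measure 114 mm over their backs; the gripper's body (76 mm by 85 mm) begins 54 mm behind the grasp point. The pads swing forward as they close: fully open they stand 13 mm farther back than shut.
Start: joints at [-1.2, 0.116, 1.442, -0, 1.584, -0.038], TCP at [0.268, -0.619, 0.205] pointing down, gripper open.
Joint ranges: [-2.83, 2.83], [-0.83, 2.19], [0.07, 2.5], [-1.14, 4.28], [0.01, 3], [-2.97, 2.97]. Speed limits (rad/s): [1.89, 1.89, 2.22, 3.14, 3.14, 3.14].

INTERFACE

Orientations are given as a 3x3 rotation matrix whose columns are the frame's x, y, z axes.
In Python, from workcell import bot gives the robot as it stands. The module is installed in compiled form; this text tells all that it offers.
- The arm moves only by the tool move_arm, never from a script. Its argument "steps" is text: rows parted by semicolons, each of 5 numbers parted by spaces: the finger opening in m, from 0 to 0.0854, then the shift along the tool's x, y, z in m, then the turn about the tool's z in rad. A call has 1 to 20 rows; each row is the pose to reach, as a shift and turn from the pose commanded when the call began, along the tool's axes at that moment; what a row does not reach only later rows make up. A row lasts 1/12 s, in which the tool goes at most 41.7 mm and 7.16 degrees, less where a joint would pass 70% of its speed; a pose out of reach is approached as far as the arm can. A call with a gripper value outside its range is refused whole. The fingers move at their own pace and stop on an object; "squeeze" is the grip in N (left out, the last holds). Time passes only in rows, so rows that repeat a pose let the fingers close. It gives the time, the measured TCP pose, the force, the opening and the grip force at its end, in the units of the state.
- bot.get_state(): the state, without advancing time (a new reading comes with each control period).
- bot.snapshot(name): name is "scene" or "side" or "wrist"; returns a dict with "img" (400x640x3 uint8, red, green, blue), "fx", "fy", "cx", "cy" (pixels), "distortion" ([k1, k2, p1, p2, k3] as OpenCV has them; the pictures are not rectified), "T" (4x4, takes a point from camera to world coordinates). Camera axes: x right, y down, z forward; pixel columns grow to the right and rows downward; lengths in m; the calibration is good to about 2 mm. A picture is of the moment at which its call begins. There is no depth.
- bot.job_done(): hands the job in; it is judged then, once.
Trained networks look in the newest picture that a camera, given by its name, has taken for a name from the list of things; names that differ only in an ending like _2 or _b are one class to them, and where a whole thing is asked for, a point or a joint stands for the part that bears it (a point fixed in the world has none). Each returns a list of dicts, best first, with "p" (0 to 1); they miss things now and then, are a little off and sometimes report something else, mostly with a low value. They report only what shows in the picture. A call takes as long as a camera call.
- bot.trace(camera, target): "mask" (400x640 bool, what is visible of it) and "rect" ([left, top, right, bottom] in pixels, round what is visible of it).
- bot.mark_of(camera, target): "point" ([column, row] in pixels: a listed point, or the origin of a listed thing).
The state is a dict: "time": time; "q": joint angles; "qd": joint speeds; "joint_torque": joint torques, N m; "tcp_pos": TCP position; "tcp_rot": TCP orientation; "ft_force": force on the tool from outside, world axes, zero at the start; "torque": the same for the moment, N m; "grip_width": finger opening in m; "finger_force": force on a finger pad.
Only numpy, scipy, OpenCV 4.12 (cv2) and the standard library are available. Lean on these libraries where they do the work, as an engineer would, in place of code of your own. Each camera call takes 0.05 s, during which the arm holds its last target. There are 200 camera calls.

TASK

Turn the engine over from the control box, pressing with closed fingertips: tip the black rocker fully over by pushing down its end with the white dot, then push the blue button right in so that it stays in, then press the green button right down and keep it down. Finish while still holding the green button down with the fingertips. Don't press the red stop, don't press a button before its turn, and leave the tools and engine parts where they are: nothing is picked up.

Things in the scene. Friction and masses are not known exactly. Their poses are not given: they have to be found in the camera images.
- console: control box, a fixed green box with an aluminium top, 210 (its x) by 200 (its y) by 50 mm tall, turned on the bench by up to 0.4 rad; origin at the centre of its underside; its x points away from the robot, its z up. It carries four controls, turned with it, in a 2 by 2 grid (94 mm apart along its x, 90 mm along its y); which control is in which place changes
- power_rocker (a joint): tilt of the black rocker, rad: 0 = off (end with the white dot raised), 0.4 = on (dotted end fully down, against its stop). Starts at 0 to 0.05. Stiff: it stays where it is left; tipping it takes about 2 to 3 N on the dotted pad
- power_rocker_dot (a point): the white dot: top centre of the raised pad (18 by 24 mm) at the end away from the robot of the black rocker (70 mm long along the box's x, in an 84 by 40 mm black frame). It is 25 mm beyond the cross axle, which is 22 mm above the box's top. Off, the dot is 36 mm above the box's top; turning on it goes down 11 mm and 4 mm away from the robot. The point moves with the rocker
- ready_button (a joint): travel of the blue ready button, m: 0 = out, 0.007 = right in, against its stop. It has no spring: it takes about 3 N to push and stays where it is pushed
- ready_button_top (a point): centre of the top of the blue ready button, 32 mm across in a black collar 48 mm across and 12 mm tall; out, its top is 24 mm above the box's top. It is pushed straight down. The point moves with the button
- turn_button (a joint): travel of the green turn button, m: 0 = out, 0.007 = right down, against its stop. Sprung: about 1.5 N starts it and 5 N holds it right down; it comes up when let go
- turn_button_top (a point): centre of the top of the green turn button, 32 mm across in a bright steel collar 48 mm across and 12 mm tall; out, its top is 24 mm above the box's top. It is pushed straight down. The point moves with the button
- turn_button_base: the fixed steel collar of the green turn button, with the button in it; origin at the collar's underside centre, on the box's top
- stop_button (a joint): travel of the red mushroom stop button, m: 0 = out, 0.007 = pressed (8 N). To be left alone
- stop_button_top (a point): centre of the top of the red mushroom stop button, 38 mm across over a yellow collar 48 mm across; its top is 28 mm above the box's top. 
- socket: loose steel socket, 22 mm across, 24 mm tall, standing in the middle of the control box's top; origin at its underside
- piston: loose aluminium piston, 52 mm across, 55 mm tall, standing on the bench on the robot's side of the control box; origin at its underside
- grease_jar: loose yellow jar with black cap, 52 mm across, 60 mm tall, standing on the bench on the robot's side of the control box; origin at its underside
- sprocket: loose dark steel sprocket, 74 mm across, 16 mm tall, lying flat on the bench beyond the control box; origin at its underside
- bearing: loose steel bearing ring, 48 mm across, 14 mm tall, lying flat on the bench beyond the control box; origin at its underside
- wrench: loose wrench 170 mm long lying on the bench to the left of the control box; origin at its underside
- screwdriver: loose orange screwdriver 200 mm long lying on the bench to the right of the control box; origin at its underside

How it is judged:
On the way, in this order (a step that is already met when the one before it is completed fails the run):
1. the black rocker is tipped on while the blue and green buttons are still out (value of joint power_rocker above 0.33 rad and value of joint each of ready_button, turn_button below 0.002 m), for 0.2 s.
2. the blue button is pushed right in while the green one is still out (value of joint power_rocker above 0.33 rad and value of joint ready_button above 0.005 m and value of joint turn_button below 0.002 m), for 0.2 s.
3. the green button is held down with the fingers (value of joint turn_button above 0.0045 m and contact force between the fingers and turn_button_base above 1 N), for 0.3 s.
At the end, for the whole second after the job is handed in: The rocker stays on (over 0.33 of 0.4 rad), the blue button is in (over 5 of 7 mm), the fingers hold the green button down (over 4.5 of 7 mm, with more than 1 N), and the red stop is out (under 2 mm) (all of step 3 and value of joint power_rocker above 0.33 rad and value of joint ready_button above 0.005 m and value of joint stop_button below 0.002 m); the arm keeps its last pose, push and grip.
It fails at once if the red stop is pressed (2 mm or more) (value of joint stop_button above 0.002 m).
It fails at once if the blue button is pressed (over 2 mm) before the rocker is on (value of joint ready_button above 0.002 m and value of joint power_rocker below 0.3 rad).
It fails at once if the green button is pressed (over 2 mm) before the blue button is in and the rocker is on (value of joint turn_button above 0.002 m and (value of joint ready_button below 0.0045 m or value of joint power_rocker below 0.3 rad)).
It fails at once if a tool or engine part is shifted, lifted or carried by more than 15 mm (distance of any of socket, piston, grease_jar, sprocket, bearing, wrench, screwdriver from where it was at the start of the episode above 0.015 m).
It also fails if it takes over 38 s, if anything falls off the work surface, if the arm or the gripper's body presses on something with over 40 N, if the wrist force passes 120 N, or if a joint passes its speed limit or range.

## Working session

There is one attempt and no reset: what is moved stays moved. The work goes in short steps, Python scripts to look and compute and a tool call to move; the robot and the scene stay as the last step left them, time stands still between calls to the robot, and variables do not carry over. Pictures are saved under pics/ and viewed, at most 13 in all, crops included, and the job is handed in when it is done.

Besides the shell and the picture viewer there is one more tool, called after "Call:" by a JSON object that holds its "op" and its "data", one argument or row to a line. move_arm: Moves the arm, as the interface text tells. Its arguments: {"type":"object","properties":{"steps":{"type":"string"},"squeeze":{"type":"number"}},"required":["steps"]}

```bash
mkdir -p pics; cat > h.py <<'E'
import numpy as np, cv2
from workcell import bot
def ray(s,p):
    K=np.array([[s['fx'],0,s['cx']],[0,s['fy'],s['cy']],[0,0,1]])
    u=cv2.undistortPoints(np.array([[p]],float),K,np.array(s['distortion'],float))[0,0]
    T=np.array(s['T']); d=T[:3,:3]@np.r_[u,1]; return T[:3,3],d/np.linalg.norm(d)
def tri(rs):
    A=sum(np.eye(3)-np.outer(d,d) for o,d in rs); b=sum((np.eye(3)-np.outer(d,d))@o for o,d in rs)
    return np.linalg.solve(A,b)
def onz(r,z): o,d=r; return o+d*(z-o[2])/d[2]
E
python3 - <<'E'
from h import *
S={c:bot.snapshot(c) for c in('scene','side')}
for c in S: cv2.imwrite(f'pics/{c}0.png',S[c]['img'][:,:,::-1])
Z=dict(power_rocker_dot=.086,ready_button_top=.074,turn_button_top=.074,stop_button_top=.078,socket=.05,console=0)
for t in Z:
    rs=[]
    for c in S:
        m=bot.mark_of(c,t)
        if m: r=ray(S[c],m[0]['point']); rs.append(r); print(t,c,np.round(m[0]['p'],2),np.round(m[0]['point']),onz(r,Z[t]).round(4))
    if len(rs)==2: print('   tri',tri(rs).round(4))
s=bot.get_state(); print(s['time'],s['tcp_pos'],np.round(s['tcp_rot'],3),s['grip_width'])
E
```

```text
power_rocker_dot scene 0.5 [364. 171.] [0.5514 0.1227 0.086 ]
ready_button_top scene 0.63 [379. 269.] [0.775  0.0549 0.074 ]
ready_button_top side 0.73 [361. 215.] [0.5053 0.0486 0.074 ]
   tri [ 0.6348  0.0309 -0.0455]
turn_button_top scene 0.65 [374. 197.] [0.6155 0.1173 0.074 ]
turn_button_top side 0.73 [282. 198.] [0.6198 0.1035 0.074 ]
   tri [0.6172 0.1115 0.0796]
stop_button_top scene 0.69 [325. 200.] [0.5902 0.0215 0.078 ]
stop_button_top side 0.75 [331. 181.] [0.5882 0.0246 0.078 ]
   tri [0.5893 0.0224 0.0763]
socket scene 0.53 [343. 193.] [0.5617 0.0704 0.05  ]
socket side 0.59 [318. 217.] [0.5659 0.0788 0.05  ]
   tri [0.5645 0.074  0.0494]
console scene 0.72 [343. 206.] [0.5564 0.0734 0.    ]
console side 0.84 [322. 241.] [0.5572 0.0777 0.    ]
   tri [ 0.557   0.0752 -0.001 ]
0.7 [ 0.26829713 -0.61940622  0.2051233 ] [[ 0.918  0.397 -0.   ]
 [ 0.397 -0.918 -0.   ]
 [-0.     0.    -1.   ]] 0.08561001211065836
```

View pics/scene0.png

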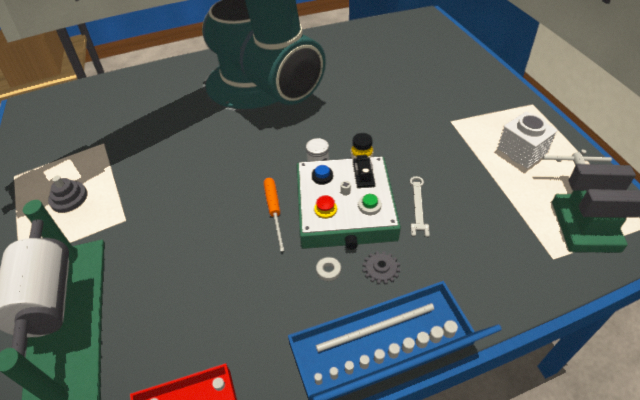

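View pics/side0.png

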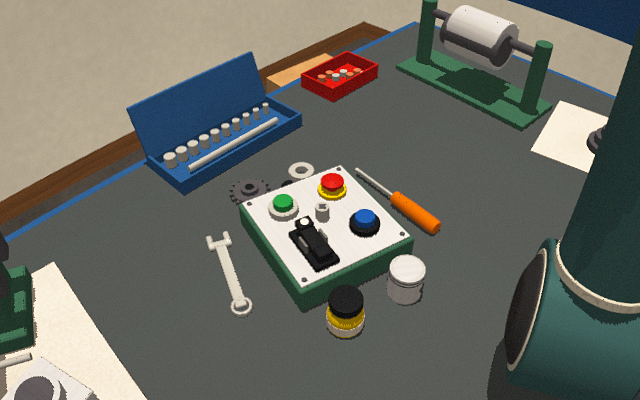

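The scene picture shows the box seen from the far side: blue (322,173), rocker (364,172) with its dot at about (365,171), red (326,203), green (370,201). In the side picture blue is at (365,220), the dot at (304,222), green at (283,203) and red at (332,182). The blue mark in the scene view was a false hit, so I'll fit the box pose jointly instead.

```bash
cat > fit.py <<'E'
from h import *
from scipy.optimize import least_squares
L=dict(power_rocker_dot=(-47+25,45,86),ready_button_top=(-47,-45,74),turn_button_top=(47,45,74),stop_button_top=(47,-45,78),socket=(0,0,50),console=(0,0,0))
guess={'scene':dict(ready_button_top=(322,170),power_rocker_dot=(365,171),turn_button_top=(371,199),stop_button_top=(326,200)),'side':dict(ready_button_top=(365,215),power_rocker_dot=(304,222),turn_button_top=(283,200),stop_button_top=(332,180))}
obs=[]
for c in('scene','side'):
    s=bot.snapshot(c)
    for t in L:
        for m in bot.mark_of(c,t):
            g=guess[c].get(t)
            if g is None or np.hypot(*(np.array(m['point'])-g))<9:
                obs.append((c,t,s,np.array(m['point']),m['p'])); break
        else: print('none',c,t,[np.round(m['point']) for m in bot.mark_of(c,t)])
def W(x,t):
    a=np.array(L[t])/1e3; c,s=np.cos(x[2]),np.sin(x[2]); return np.array([x[0]+c*a[0]-s*a[1],x[1]+s*a[0]+c*a[1],a[2]])
def proj(s,P):
    T=np.linalg.inv(s['T']); K=np.array([[s['fx'],0,s['cx']],[0,s['fy'],s['cy']],[0,0,1]])
    return cv2.projectPoints(P[None],cv2.Rodrigues(T[:3,:3])[0],T[:3,3],K,np.array(s['distortion'],float))[0].ravel()
f=lambda x:np.concatenate([proj(s,W(x,t))-p for c,t,s,p,_ in obs if t!='socket'])
r=least_squares(f,[.557,.075,.2],loss='soft_l1')
print(r.x.round(4))
for c,t,s,p,q in obs: print(c,t,round(q,2),(proj(s,W(r.x,t))-p).round(1))
for t in L: print(t,W(r.x,t).round(4))
E
python3 fit.py
```

```text
[ 0.5583  0.0754 -0.2903]
scene power_rocker_dot 0.67 [ 0.4 -1.3]
scene ready_button_top 0.44 [ 0.5 -2.2]
scene turn_button_top 0.5 [-3.7  2.9]
scene stop_button_top 0.7 [-1.8  1.2]
scene socket 0.65 [ 0.8 -2. ]
scene console 0.56 [ 1.8 -1.3]
side power_rocker_dot 0.71 [ 0.2 -0.1]
side ready_button_top 0.61 [-2.8 -2.9]
side turn_button_top 0.7 [1.1 1.1]
side stop_button_top 0.92 [-1.4  0.2]
side socket 0.56 [ 6.5 -0.6]
side console 0.86 [0.5 0.1]
power_rocker_dot [0.5501 0.1248 0.086 ]
ready_button_top [0.5004 0.0457 0.074 ]
turn_button_top [0.6162 0.105  0.074 ]
stop_button_top [0.5904 0.0188 0.078 ]
socket [0.5583 0.0754 0.05  ]
console [0.5583 0.0754 0.    ]
```

Call:
{"op": "move_arm", "data": {
  "steps": "0 0.554 -0.571 0 0.7;0 0.554 -0.571 0 0.7;0 0.554 -0.571 0 0.7;0 0.554 -0.571 0 0.7;0 0.554 -0.571 0 0.7;0 0.554 -0.571 0 0.7;0 0.554 -0.571 0 0.7;0 0.554 -0.571 0 0.7;0 0.554 -0.571 0 0.7;0 0.554 -0.571 0 0.7;0 0.554 -0.571 0 0.7;0 0.554 -0.571 0 0.7;0 0.554 -0.571 0 0.7;0 0.554 -0.571 0 0.7;0 0.554 -0.571 0 0.7;0 0.554 -0.571 0 0.7;0 0.554 -0.571 0 0.7;0 0.554 -0.571 0 0.7;0 0.554 -0.571 0 0.7;0 0.554 -0.571 0 0.7",
  "squeeze": 40
}}

```text
time: 3.07
tcp_pos: [0.5506, 0.1299, 0.2046]
tcp_rot: [[0.959, -0.284, -0.0], [-0.284, -0.959, 0.001], [-0.001, -0.001, -1.0]]
ft_force: [0.4, 1.2, 0.8]
grip_width: 0.0
finger_force: 0.0
```

```bash
cat > w.py <<'E'
from h import *
import sys
s=bot.snapshot('wrist'); cv2.imwrite(f'pics/{sys.argv[1]}.png',s['img'][:,:,::-1])
Z=dict(power_rocker_dot=.086,ready_button_top=.074,turn_button_top=.074,stop_button_top=.078,socket=.05)
for t in Z:
    for m in bot.mark_of('wrist',t)[:2]: print(t,round(m['p'],2),np.round(m['point']),onz(ray(s,m['point']),Z[t]).round(4))
st=bot.get_state(); print(st['time'],np.round(st['tcp_pos'],4),np.round(st['tcp_rot'],3)[:,0],np.round(st['ft_force'],2),np.round(s['T'][:3,3],3),s['fx'])
E
python3 w.py w1
```

```text
power_rocker_dot 0.63 [332. 181.] [0.5505 0.1225 0.086 ]
ready_button_top 0.79 [421. 207.] [0.4973 0.0457 0.074 ]
stop_button_top 0.56 [429. 108.] [0.5886 0.0201 0.078 ]
socket 0.73 [374. 153.] [0.5574 0.0756 0.05  ]
socket 0.62 [331. 105.] [0.6155 0.1037 0.05  ]
3.3667 [0.5495 0.1235 0.2053] [ 0.958 -0.288  0.   ] [0.22 0.83 0.11] [0.62  0.108 0.374] 320.1841662290693
```

View pics/w1.png

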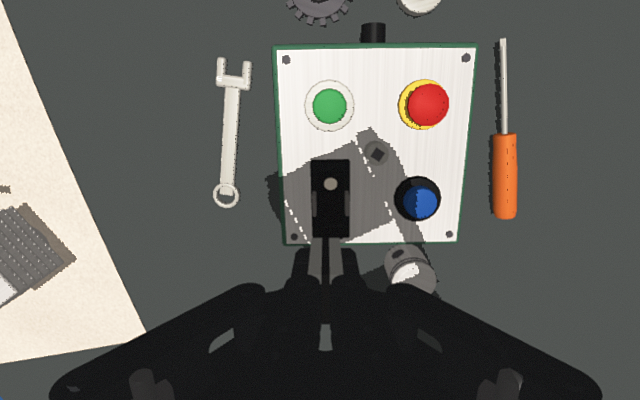

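The wrist view agrees with the fit: dot (331,184), blue (421,203), green (330,106), red (428,104). The tool is over the dot, so I press down.

Call:
{"op": "move_arm", "data": {
  "steps": "0 0.001 0 0.035 0;0 0.001 0 0.07 0;0 0.001 0 0.095 0;0 0.001 0 0.102 0;0 0.001 0 0.105 0;0 0.001 0 0.108 0;0 0.002 0 0.111 0;0 0.003 0 0.114 0;0 0.003 0 0.117 0;0 0.004 0 0.119 0;0 0.004 0 0.12 0;0 0.004 0 0.12 0;0 0.004 0 0.12 0"
}}

```text
time: 4.45
tcp_pos: [0.5535, 0.1237, 0.0852]
tcp_rot: [[0.958, -0.287, 0.0], [-0.287, -0.958, 0.0], [-0.0, -0.0, -1.0]]
ft_force: [-0.2, 0.5, 0.4]
grip_width: -0.0004
finger_force: 0.0
```

Call:
{"op": "move_arm", "data": {
  "steps": "0 0 0 0.001 0;0 0 0 0.002 0;0 0 0 0.003 0;0 0 0 0.003 0"
}}

```text
time: 4.78
tcp_pos: [0.5534, 0.1236, 0.0819]
tcp_rot: [[0.958, -0.287, -0.0], [-0.287, -0.958, -0.0], [-0.0, 0.0, -1.0]]
ft_force: [-0.6, -0.1, 0.4]
grip_width: 0.0003
finger_force: 0.0
```

```bash
python3 - <<'E'
from h import *
s=bot.snapshot('side'); cv2.imwrite('pics/s1.png',cv2.resize(s['img'][130:290,220:440,::-1],None,fx=3,fy=3,interpolation=2))
print(np.round(bot.get_state()['ft_force'],2))
E
```

```text
[-0.06 -0.05 -0.82]
```

View pics/s1.png

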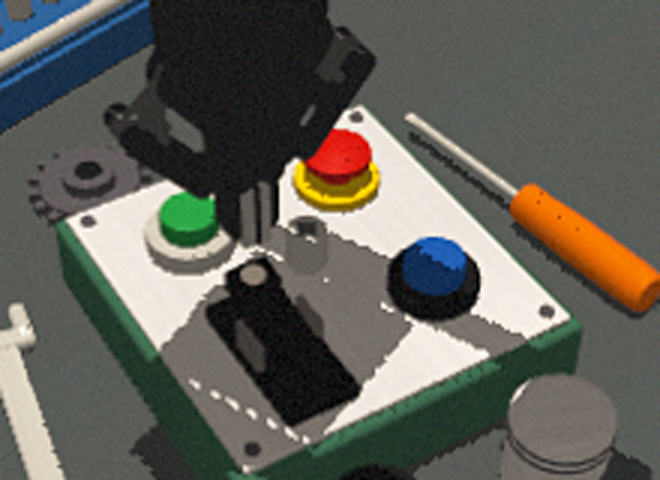

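The side crop shows the fingertips just behind and above the dot (tip at about full-image (305,211), dot at (304,221)), and the rocker hasn't tipped. I'll compare projections.

```bash
cat > chk.py <<'E'
from h import *
def proj(s,P):
    T=np.linalg.inv(s['T']); K=np.array([[s['fx'],0,s['cx']],[0,s['fy'],s['cy']],[0,0,1]])
    return cv2.projectPoints(np.array(P,float)[None],cv2.Rodrigues(T[:3,:3])[0],T[:3,3],K,np.array(s['distortion'],float))[0].ravel().round(1)
E
python3 - <<'E'
from chk import *
st=bot.get_state(); p=np.array(st['tcp_pos']); R=np.array(st['tcp_rot']); print(bot.tips_ahead,p)
s=bot.snapshot('side'); w=bot.snapshot('wrist'); sc=bot.snapshot('scene')
for n,c in(('side',s),('scene',sc),('wrist',w)):
    print(n,'tip',proj(c,p+R[:,2]*bot.tips_ahead),'dot',proj(c,[.5503,.1237,.086]),[(np.round(m['point']),round(m['p'],2)) for m in bot.mark_of(n,'power_rocker_dot')])
cr=lambda c,x,y:cv2.resize(c['img'][y:y+100,x:x+130,::-1],None,fx=3,fy=3,interpolation=2)
a=np.hstack([cr(sc,295,130),cr(w,265,135)])
cv2.imwrite('pics/c2.png',a)
E
```

```text
0.011 [0.55342556 0.12363248 0.08195375]
side tip [302.7 226.6] dot [303.8 220.5] [(array([303., 224.]), 0.64)]
scene tip [364.9 176.5] dot [364.6 170.4] [(array([365., 171.]), 0.75), (array([328., 198.]), 0.7), (array([319., 161.]), 0.42)]
wrist tip [323.4 226.1] dot [324.8 241.1] [(array([325., 244.]), 0.92)]
```

View pics/c2.png

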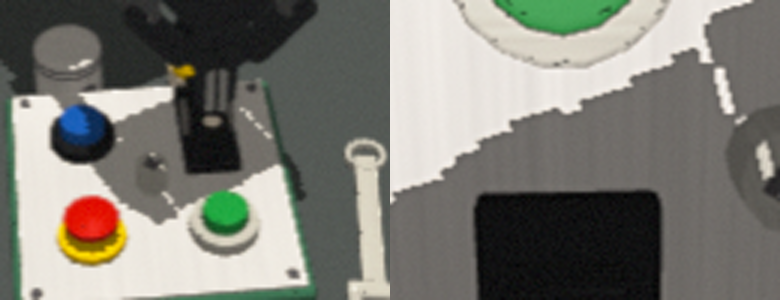

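The far-side view shows the tips at about (366,168), just behind and above the dot. The near-side view also shows them above the dot, so they are directly over it with a gap left. I continue down gently until there is force.

Call:
{"op": "move_arm", "data": {
  "steps": "0 0 0 0.002 0;0 0 0 0.004 0;0 0 0 0.006 0;0 0 0 0.006 0"
}}

```text
time: 5.47
tcp_pos: [0.5533, 0.1236, 0.0755]
tcp_rot: [[0.958, -0.287, -0.001], [-0.287, -0.958, -0.0], [-0.001, 0.0, -1.0]]
ft_force: [-0.1, -0.5, 0.6]
grip_width: -0.0
finger_force: 0.0
```

```bash
python3 - <<'E'
from chk import *
st=bot.get_state(); print(st['tcp_pos'],np.round(st['ft_force'],2))
im=[]
s=bot.snapshot('side'); w=bot.snapshot('scene')
print(tri([ray(s,(305,211)),ray(w,(366,168))]))
a=np.hstack([cv2.resize(c['img'][y:y+60,x:x+80,::-1],None,fx=5,fy=5,interpolation=2) for c,x,y in((w,325,135),(s,265,180))])
cv2.imwrite('pics/c3.png',a)
E
```

```text
[0.55327928 0.12358573 0.07548652] [-0.11 -0.54  0.56]
[0.5545761  0.12100672 0.09920396]
```

View pics/c3.png

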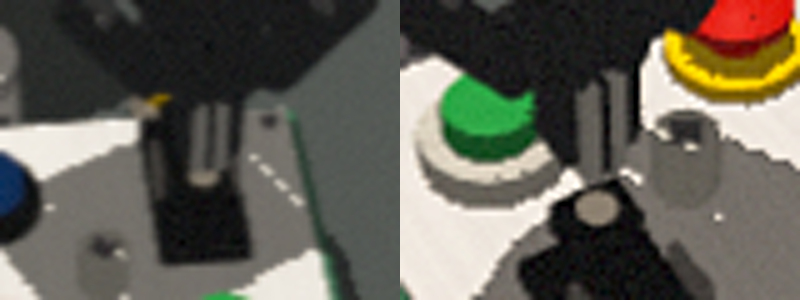

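Triangulated, the real tips sit about 17 mm above the reported TCP, so I'll use the observed height. I expect contact near TCP z 0.069 and the rocker fully over near 0.057.

Call:
{"op": "move_arm", "data": {
  "steps": "0 0 0 0.003 0;0 0 0 0.006 0;0 0 0 0.009 0;0 0 0 0.011 0;0 0 0 0.011 0"
}}

```text
time: 5.98
tcp_pos: [0.5532, 0.1236, 0.0644]
tcp_rot: [[0.958, -0.287, -0.001], [-0.287, -0.958, -0.0], [-0.001, 0.0, -1.0]]
ft_force: [-0.3, 0.2, -0.3]
grip_width: -0.0
finger_force: 0.0
```

Call:
{"op": "move_arm", "data": {
  "steps": "0 0 0 0.002 0;0 0 0 0.004 0;0 0 0 0.004 0"
}}

```text
time: 6.23
tcp_pos: [0.5536, 0.1236, 0.0609]
tcp_rot: [[0.958, -0.287, 0.0], [-0.287, -0.958, -0.0], [0.0, -0.0, -1.0]]
ft_force: [0.7, -0.6, 0.8]
grip_width: 0.0001
finger_force: 0.1
```

```bash
python3 - <<'E'
from chk import *
st=bot.get_state(); print(st['tcp_pos'],np.round(st['ft_force'],2),np.round(st['torque'],2))
s=bot.snapshot('side'); w=bot.snapshot('scene'); v=bot.snapshot('wrist')
for n in('side','scene','wrist'): print(n,[(np.round(m['point'],1),round(m['p'],2)) for m in bot.mark_of(n,'power_rocker_dot')])
a=np.hstack([cv2.resize(c['img'][y:y+60,x:x+80,::-1],None,fx=5,fy=5,interpolation=2) for c,x,y in((w,325,135),(s,265,180))])
cv2.imwrite('pics/c4.png',a)
E
```

```text
[0.55357668 0.1236264  0.06089389] [ 0.74 -0.62  0.76] [ 0.02 -0.05 -0.  ]
side [(array([303. , 222.5]), 0.93)]
scene [(array([365.9, 168.4]), 0.44)]
wrist [(array([318.5, 117.6]), 0.55)]
```

View pics/c4.png

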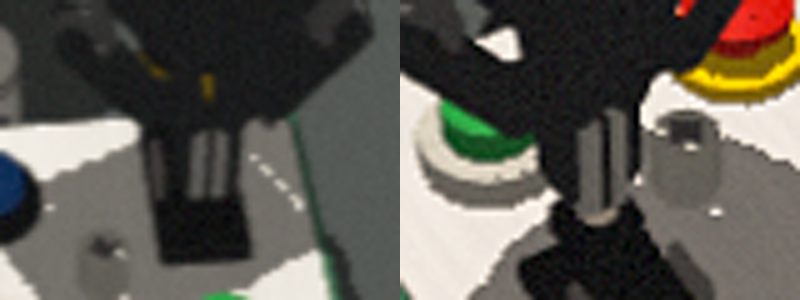

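```bash
python3 - <<'E'
from chk import *
s=bot.snapshot('side'); w=bot.snapshot('scene')
for a,b in(((303,222),(367,175)),((304,222.5),(367,174))): print(tri([ray(s,a),ray(w,b)]))
print('dot',tri([ray(s,(304,221.5)),ray(w,(365.5,170.5))]))
E
```

```text
[0.55567663 0.12414888 0.07846851]
[0.55345487 0.1247266  0.07926866]
dot [0.54968159 0.12512906 0.08506515]
```

Call:
{"op": "move_arm", "data": {
  "steps": "0 -0.002 0 0.001 0;0 -0.003 0 0.002 0;0 -0.003 0 0.003 0;0 -0.003 0 0.003 0"
}}

```text
time: 6.97
tcp_pos: [0.5507, 0.1245, 0.0581]
tcp_rot: [[0.958, -0.287, 0.0], [-0.287, -0.958, 0.0], [0.0, -0.0, -1.0]]
ft_force: [1.4, 0.3, 0.8]
grip_width: 0.0
finger_force: 1.1
```

Call:
{"op": "move_arm", "data": {
  "steps": "0 0 0 0.001 0;0 0 0 0.002 0;0 0 0 0.003 0;0 0 0 0.003 0"
}}

```text
time: 7.3
tcp_pos: [0.5506, 0.1245, 0.0548]
tcp_rot: [[0.958, -0.287, -0.0], [-0.287, -0.958, 0.0], [-0.0, 0.0, -1.0]]
ft_force: [1.7, -0.1, 0.7]
grip_width: -0.0
finger_force: 0.4
```

```bash
python3 - <<'E'
from chk import *
st=bot.get_state(); print(st['tcp_pos'],np.round(st['ft_force'],2),np.round(st['torque'],2))
s=bot.snapshot('side'); w=bot.snapshot('scene')
a=np.hstack([cv2.resize(c['img'][y:y+60,x:x+80,::-1],None,fx=5,fy=5,interpolation=2) for c,x,y in((w,325,135),(s,265,180))])
cv2.imwrite('pics/c5.png',a)
E
```

```text
[0.55055879 0.12448012 0.05483359] [ 1.69 -0.11  0.73] [-0.03 -0.12  0.02]
```

View pics/c5.png

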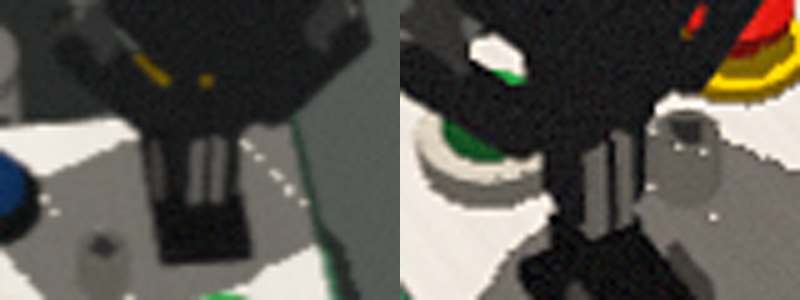

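Call:
{"op": "move_arm", "data": {
  "steps": "0 0 0 0.001 0;0 0 0 0.002 0;0 0 0 0.003 0;0 0 0 0.003 0;0 0 0 0.003 0"
}}

```text
time: 7.82
tcp_pos: [0.5509, 0.1245, 0.0523]
tcp_rot: [[0.958, -0.287, 0.001], [-0.287, -0.958, 0.0], [0.001, -0.0, -1.0]]
ft_force: [4.2, -1.0, 4.2]
grip_width: 0.0002
finger_force: 2.3
```

```bash
python3 - <<'E'
from chk import *
for i in range(3):
    s=bot.snapshot('side')
    st=bot.get_state(); print(np.round(st['tcp_pos'],4),np.round(st['ft_force'],2),np.round(st['torque'],2),st['finger_force'])
# top-of-rocker mark and finger mask
w=bot.snapshot('scene')
for n in('side','scene'): print(n,[(np.round(m['point'],1),round(m['p'],2)) for m in bot.mark_of(n,'power_rocker_dot')],[(np.round(m['rect']),m['p']) for m in bot.trace(n,'power_rocker')])
E
```

```text
[0.5508 0.1245 0.0522] [ 3.96 -1.31  4.71] [-0.26 -0.63  0.02] 2.359430487267673
[0.5508 0.1245 0.0522] [ 5.19 -0.78  4.11] [-0.24 -0.68  0.02] 2.3748147999867797
[0.5508 0.1245 0.0522] [ 3.66 -1.98  3.8 ] [-0.25 -0.69  0.02] 2.422035187482834
side [(array([302.2, 224.2]), 0.95)] [(array([294., 225., 328., 257.]), 0.81), (array([276., 196., 286., 211.]), 0.48)]
scene [(array([317.5, 169. ]), 0.67), (array([365.9, 173.6]), 0.56)] [(array([358., 152., 370., 178.]), 0.55)]
```

Call:
{"op": "move_arm", "data": {
  "steps": "0 0.002 0 0.001 0;0 0.003 0 0.002 0;0 0.003 0 0.002 0;0 0.003 0 0.002 0"
}}

```text
time: 8.55
tcp_pos: [0.5531, 0.1238, 0.0501]
tcp_rot: [[0.958, -0.287, -0.002], [-0.287, -0.958, 0.0], [-0.002, 0.0, -1.0]]
ft_force: [-4.8, 0.3, 9.3]
grip_width: 0.0
finger_force: 4.3
```

Force has risen to 9 N, so the rocker is at a stop. I lift and look.

Call:
{"op": "move_arm", "data": {
  "steps": "0 0 0 -0.02 0;0 0 0 -0.05 0;0 0 0 -0.08 0;0 -0.01 0.03 -0.09 0;0 -0.025 0.07 -0.09 0;0 -0.028 0.09 -0.09 0;0 -0.028 0.09 -0.09 0;0 -0.028 0.09 -0.09 0;0 -0.028 0.09 -0.09 0"
}}

```text
time: 9.3
tcp_pos: [0.5008, 0.0458, 0.1396]
tcp_rot: [[0.958, -0.287, -0.001], [-0.287, -0.958, 0.0], [-0.001, -0.0, -1.0]]
ft_force: [0.2, 0.6, -0.5]
grip_width: 0.0001
finger_force: 0.0
```

```bash
python3 - <<'E'
from chk import *
s=bot.snapshot('side'); w=bot.snapshot('scene'); v=bot.snapshot('wrist')
st=bot.get_state(); print(st['time'],np.round(st['tcp_pos'],4),np.round(st['ft_force'],2))
C=dict(side=s,scene=w,wrist=v)
print('on',{n:proj(C[n],[.5539,.1227,.075]) for n in C},'off',{n:proj(C[n],[.5501,.1240,.086]) for n in C})
for t in('power_rocker_dot','ready_button_top','turn_button_top'):
  for n in C: print(n,t,[(np.round(m['point'],1),round(m['p'],2)) for m in bot.mark_of(n,t)[:2]])
print('blue',{n:proj(C[n],[.5,.0457,.074]) for n in C})
a=np.hstack([cv2.resize(c['img'][y:y+80,x:x+80,::-1],None,fx=5,fy=5,interpolation=2) for c,x,y in((w,310,125),(s,290,170))])
cv2.imwrite('pics/c6.png',a)
cv2.imwrite('pics/w6.png',v['img'][:,:,::-1])
E
```

```text
9.45 [0.501  0.0461 0.1396] [ 0.47 -0.1   0.36]
on {'side': array([302.8, 224.2]), 'scene': array([364.7, 175.4]), 'wrist': array([205., 163.])} off {'side': array([303.8, 220.6]), 'scene': array([364.7, 170.3]), 'wrist': array([199.8, 171.4])}
side power_rocker_dot [(array([301.6, 224.3]), 0.78), (array([318.8, 219.2]), 0.35)]
scene power_rocker_dot [(array([363.8, 176.5]), 0.82)]
wrist power_rocker_dot [(array([204.7, 166. ]), 0.66), (array([274.3, 128.7]), 0.43)]
side ready_button_top [(array([361.9, 216. ]), 0.77)]
scene ready_button_top [(array([321.5, 171.3]), 0.47)]
wrist ready_button_top [(array([323.1, 201.4]), 0.73)]
side turn_button_top [(array([281.1, 196.9]), 0.76)]
scene turn_button_top [(array([320.1, 163.1]), 0.73), (array([371. , 198.1]), 0.66)]
wrist turn_button_top [(array([192.9,  72.9]), 0.72)]
blue {'side': array([364.6, 215.6]), 'scene': array([321.5, 168.5]), 'wrist': array([324.7, 200.6])}
```

View pics/c6.png

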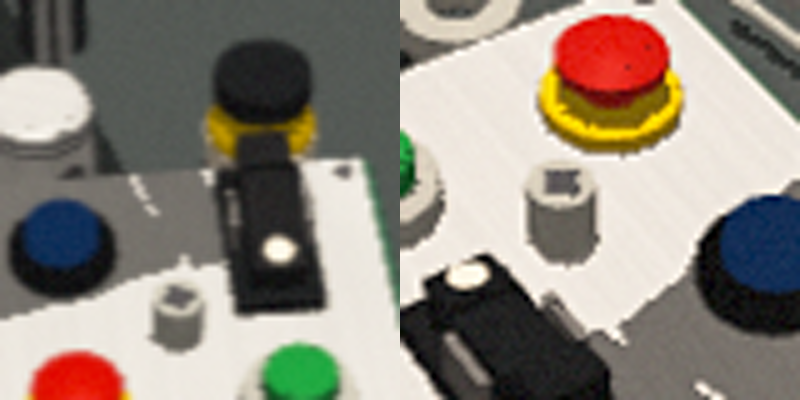

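The rocker is fully over: its dot is at scene (364,176) and side (302,224), matching the predicted "on" points. The tool is now over blue, so I press it down.

Call:
{"op": "move_arm", "data": {
  "steps": "0 -0.001 0 0.035 0;0 -0.001 0 0.065 0;0 -0.001 0 0.078 0;0 -0.001 0 0.08 0;0 -0.001 0 0.082 0;0 -0.001 0 0.084 0;0 -0.001 0 0.086 0;0 -0.001 0 0.088 0;0 -0.001 0 0.089 0;0 -0.001 0 0.09 0;0 -0.001 0 0.09 0"
}}

```text
time: 10.82
tcp_pos: [0.4999, 0.0457, 0.0502]
tcp_rot: [[0.958, -0.287, 0.0], [-0.287, -0.958, 0.0], [0.0, -0.0, -1.0]]
ft_force: [-0.1, 0.0, -0.1]
grip_width: -0.0001
finger_force: 0.0
```

Call:
{"op": "move_arm", "data": {
  "steps": "0 0 0 0.002 0;0 0 0 0.004 0;0 0 0 0.006 0;0 0 0 0.006 0"
}}

```text
time: 11.15
tcp_pos: [0.5, 0.0457, 0.0438]
tcp_rot: [[0.958, -0.287, 0.0], [-0.287, -0.958, 0.0], [0.0, -0.0, -1.0]]
ft_force: [0.6, -0.6, -0.5]
grip_width: -0.0
finger_force: 0.0
```

Call:
{"op": "move_arm", "data": {
  "steps": "0 0 0 0.0015 0;0 0 0 0.003 0;0 0 0 0.0045 0;0 0 0 0.0045 0"
}}

```text
time: 11.48
tcp_pos: [0.5001, 0.0458, 0.0405]
tcp_rot: [[0.958, -0.287, 0.0], [-0.287, -0.958, 0.0], [0.0, -0.0, -1.0]]
ft_force: [-6.0, -0.9, 13.9]
grip_width: 0.0003
finger_force: 6.6
```

```bash
python3 - <<'E'
from chk import *
s=bot.snapshot('side'); w=bot.snapshot('scene'); st=bot.get_state(); print(st['tcp_pos'],np.round(st['ft_force'],2))
a=np.hstack([cv2.resize(c['img'][y:y+80,x:x+80,::-1],None,fx=5,fy=5,interpolation=2) for c,x,y in((w,285,125),(s,320,170))])
cv2.imwrite('pics/c7.png',a)
E
```

```text
[0.50006711 0.0457553  0.04051079] [-5.93 -0.34 14.65]
```

View pics/c7.png

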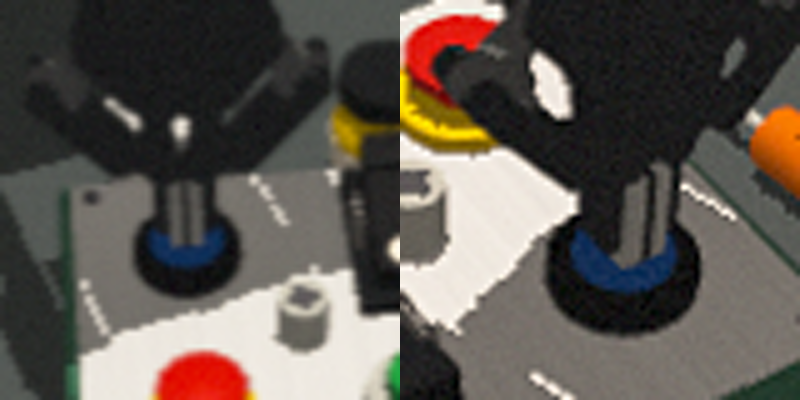

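14 N means blue is at its stop, and both views show it in its collar under the tips. I lift clear of the socket and go over green.

Call:
{"op": "move_arm", "data": {
  "steps": "0 0 0 -0.03 0;0 0 0 -0.065 0;0 0 0 -0.08 0;0 0.03 -0.03 -0.08 0;0 0.06 -0.06 -0.08 0;0 0.085 -0.08 -0.08 0;0 0.094 -0.09 -0.08 0;0 0.094 -0.09 -0.08 0;0 0.094 -0.09 -0.08 0;0 0.094 -0.09 -0.08 0"
}}

```text
time: 12.42
tcp_pos: [0.6152, 0.1047, 0.1192]
tcp_rot: [[0.958, -0.287, -0.001], [-0.287, -0.958, -0.0], [-0.001, 0.0, -1.0]]
ft_force: [0.4, 0.5, -0.7]
grip_width: -0.0002
finger_force: 0.0
```

```bash
python3 - <<'E'
from chk import *
C={n:bot.snapshot(n) for n in('side','scene','wrist')}
st=bot.get_state(); print(st['time'],np.round(st['tcp_pos'],4),np.round(st['ft_force'],2))
for t,z in(('ready_button_top',.067),('turn_button_top',.074)):
  for n in C:
    for m in bot.mark_of(n,t)[:2]: print(n,t,np.round(m['point'],1),round(m['p'],2),onz(ray(C[n],m['point']),z).round(4))
print('blue in/out',{n:(proj(C[n],[.5,.0457,.067]),proj(C[n],[.5,.0457,.074])) for n in C})
E
```

```text
12.5667 [0.6152 0.1046 0.1199] [-0.66 -0.55  0.29]
side ready_button_top [363.1 216. ] 0.54 [0.5055 0.0422 0.067 ]
scene ready_button_top [321.6 172.8] 0.58 [0.5058 0.0437 0.067 ]
wrist ready_button_top [432.4 313.3] 0.6 [0.4996 0.046  0.067 ]
scene turn_button_top [370.3 198.2] 0.74 [0.616  0.1083 0.074 ]
scene turn_button_top [320.2 163. ] 0.53 [0.4832 0.0488 0.074 ]
wrist turn_button_top [368.7 227. ] 0.45 [0.5918 0.0776 0.074 ]
blue in/out {'side': (array([364.4, 218.9]), array([364.6, 215.6])), 'scene': (array([321.6, 170.8]), array([321.5, 168.5])), 'wrist': (array([432.7, 312.8]), array([435.4, 318.3]))}
```

Blue reads as in: the wrist mark is on the predicted "in" point. Now I press green.

Call:
{"op": "move_arm", "data": {
  "steps": "0 0 -0.001 0.035 0;0 0 -0.001 0.06 0;0 0 -0.001 0.068 0;0 0 -0.001 0.07 0;0 0 -0.001 0.072 0;0 0 -0.001 0.074 0;0 0 -0.001 0.076 0;0 0 -0.001 0.078 0;0 0 -0.001 0.079 0;0 0 -0.001 0.079 0;0 0 -0.001 0.079 0"
}}

```text
time: 13.78
tcp_pos: [0.6167, 0.106, 0.0414]
tcp_rot: [[0.958, -0.287, 0.002], [-0.287, -0.958, 0.0], [0.002, -0.001, -1.0]]
ft_force: [4.3, 0.6, 4.1]
grip_width: 0.0002
finger_force: 2.3
```

Call:
{"op": "move_arm", "data": {
  "steps": "0 0 0 0.001 0;0 0 0 0.002 0;0 0 0 0.003 0;0 0 0 0.003 0;0 0 0 0.003 0;0 0 0 0.003 0"
}}

```text
time: 14.28
tcp_pos: [0.6169, 0.106, 0.0404]
tcp_rot: [[0.958, -0.287, 0.003], [-0.287, -0.958, 0.0], [0.002, -0.001, -1.0]]
ft_force: [-5.8, -1.7, 26.7]
grip_width: 0.0002
finger_force: 13.5
```

```bash
python3 - <<'E'
from chk import *
s=bot.snapshot('side'); w=bot.snapshot('scene'); st=bot.get_state(); print(st['time'],st['tcp_pos'],np.round(st['ft_force'],2),st['finger_force'])
a=np.hstack([cv2.resize(c['img'][y:y+100,x:x+100,::-1],None,fx=4,fy=4,interpolation=2) for c,x,y in((w,300,130),(s,260,150))])
cv2.imwrite('pics/c8.png',a)
E
```

```text
14.3833 [0.61692547 0.10603707 0.04042934] [-6.59 -1.74 27.17] 13.490296035633946
```

View pics/c8.png

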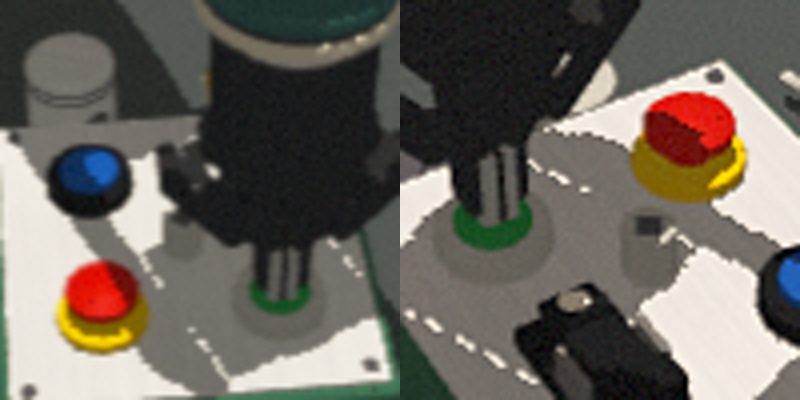

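Green is at its stop with 27 N on it, and the tips are on the button in its steel collar. Blue is in, the rocker is on and red is untouched.

```bash
python3 -c "
from workcell import bot
print(bot.job_done())"
```

```text
the job is handed in; nothing more can be done
None
```

I handed the job in with the rocker tipped fully on, the blue button in, and the fingertips holding the green button down at about 27 N; the red stop and loose parts looked untouched, but the hand-in call returned no verdict.

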